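Set the stepped filing rest on the bench plate and feel that it does not rock

TASK

The filing rest is lying crooked on the bench: set it down (don't drop it) at the front edge of the steel bench plate, anywhere along that edge, square to it, with its foot on the bench close against the edge and its heel on top of the plate, so that it sits level. Let go, then check by touch that it does not rock: press down for a moment with the fingertips first on top of the nose, then on top of the heel, and leave it sitting there. Leave the rings, the jar and the graver where they are.

Things in the scene. Friction and masses are not known exactly. Their poses are not given: they have to be found in the camera images.
- rest: Filing rest: stepped grey cast-iron (hollow) part, about 0.4 kg, 110 mm long (x), 44 wide (y, flat parallel sides). Origin: mid length and width, level with the foot's underside; +x heel, -x nose. Tops: z = 34 over the nose (x -55 to 0), ramp, heel 52 (x 20 to 55). On the flat bench it starts leaning, nose up 0.205 rad, origin 4.5 mm below the bench top, nose within 70 degrees of facing the robot.
- rest_foot (a point): Middle of the foot's inner bottom edge, (-22, 0, 0) mm in the rest's frame. The foot spans x = -55 to -22 at full width, underside z = 0; behind its upright inner face the underside is stepped up to z = 16, from x = -22 to 55. The rest's centre of mass is near x = 6, z = 29.
- rest_nose (a point): Place to press on the nose: on its flat top, (-32, 0, 34) mm in the rest's frame, over the foot. The nose's end has an open notch 14 mm wide and 13 deep (x = -55 to -42).
- rest_heel (a point): Place to press on the heel: middle of its flat raised top, at (37, 0, 52) mm in the rest's frame.
- plate: Steel bench plate fixed to the bench, 120 mm (x) by 150 (y), top 16 mm above the bench. Origin: centre of its underside, z = 0. Front edge: at x = -60, roughly facing the robot (yaw up to 0.4 rad either way). Along the opposite edge a fence, 12 thick, stands 34 mm above the bench (x = 48 to 60). Seated rightly, the rest's axes are parallel to the plate's.
- ring_a: Bystander: brass ring, 23 mm across, 8 mm high, lying on the plate near a back corner. Origin: centre of its underside.
- ring_b: Bystander: brass ring, 23 mm across, 6 mm high, lying on the plate near the other back corner. Origin: centre of its underside.
- jar: Bystander: small glass jar with a steel lid, 60 mm across, 65 mm high, standing between and a little beyond the rest and the plate. Origin: centre of its underside.
- graver: Bystander: graver with a wooden handle, about 150 mm long, lying on the bench between the rest and the plate, pointing away from the robot. Origin: about its middle, underside.
Mind the look-alikes: they are no part of the job. Leave any pink look-alike of the rest alone.

How it is judged:
On the way, in this order (a step that is already met when the one before it is completed fails the run):
1. the rest sits level at the plate's front edge, foot on the bench, heel on the plate, let go and at rest (angle between rest's own z axis and vertical below 0.035 rad and height (world z) of rest_foot below 0.004 m and x of rest_foot in the frame of plate between -0.077 and -0.057 m and y of rest in the frame of plate between -0.055 and 0.055 m and x of rest_heel in the frame of plate above -0.04 m and angle between the x axis of rest and the x axis of plate, either way round below 0.17 rad and contact force between rest and plate above 0.2 N and contact force between the fingers and rest below 0.1 N and linear speed of rest below 0.01 m/s and angular speed of rest below 0.05 rad/s), for 0.3 s.
2. the fingertips press down on top of the nose (over 2 N, within 27 mm of its press point) and the rest stays level (contact force between the fingers and rest above 2 N and horizontal distance between the grasp point and rest_nose below 0.027 m and z of the grasp point in the frame of rest_nose above 0.008 m and angle between rest's own z axis and vertical below 0.035 rad and height (world z) of rest_foot below 0.004 m and x of rest_foot in the frame of plate between -0.077 and -0.057 m and y of rest in the frame of plate between -0.055 and 0.055 m and x of rest_heel in the frame of plate above -0.04 m and angle between the x axis of rest and the x axis of plate, either way round below 0.17 rad and contact force between rest and plate above 0.2 N), for 0.2 s.
3. then the fingertips press down on top of the heel (over 2 N, within 27 mm of its press point) and the rest stays level (contact force between the fingers and rest above 2 N and horizontal distance between the grasp point and rest_heel below 0.027 m and z of the grasp point in the frame of rest_heel above 0.008 m and angle between rest's own z axis and vertical below 0.035 rad and height (world z) of rest_foot below 0.004 m and x of rest_foot in the frame of plate between -0.077 and -0.057 m and y of rest in the frame of plate between -0.055 and 0.055 m and x of rest_heel in the frame of plate above -0.04 m and angle between the x axis of rest and the x axis of plate, either way round below 0.17 rad and contact force between rest and plate above 0.2 N), for 0.2 s.
At the end, for the whole second after the job is handed in: The rest sits level (2 degrees) and square (10 degrees) at the plate's front edge: foot down on the bench, its inner face 0 to 17 mm in front of the edge, heel on the plate, origin within 55 mm of the edge's middle; untouched and at rest (all of step 1).
It fails at once if the ring_a is pushed more than 20 mm from its place (distance of ring_a from where it was at the start of the episode above 0.02 m).
It fails at once if the ring_b is pushed more than 20 mm from its place (distance of ring_b from where it was at the start of the episode above 0.02 m).
It fails at once if the jar is pushed more than 20 mm from its place (distance of jar from where it was at the start of the episode above 0.02 m).
It fails at once if the graver is pushed more than 20 mm from its place (distance of graver from where it was at the start of the episode above 0.02 m).
It fails at once if the rest is dropped: it moves faster than 0.5 m/s with no finger touching it (contact force between the fingers and rest below 0.01 N and linear speed of rest above 0.5 m/s).
It also fails if it takes over 59 s, if anything falls off the work surface, if the arm or the gripper's body presses on something with over 40 N, if the wrist force passes 120 N, or if a joint passes its speed limit or range.

ROBOT

A 7-joint arm with a two-finger parallel gripper is mounted at the origin on the work surface. World frame = base frame: x ahead of the robot, y to its left, z up, the work surface at z = 0. Lengths are in m, angles in rad, forces in N, time in s.
With the tool pointing down it reaches from about 0.4 to 0.875 m from the base axis. Payload 19.3 kg.
Tool frame: the origin (TCP) lies at the very end of the fingers, on their centre line; the grasp point (between the pads) lies bot.pinch_z behind it (bot.pinch_z is the distance from the TCP to the grasp point, in m); z points along the fingers, y is the line along which they close (so a half turn about z gives the same grasp; the last joint's range is limited). The gripper opens to 85 mm and grips with 20 to 120 N. Pads are 22 mm wide; open, the fingers measure 114 mm over their backs; the gripper's body (76 mm by 85 mm) begins 54 mm behind the grasp point. The pads swing forward as they close: fully open they stand 13 mm farther back than shut.
Start: joints at [-1.278, 0.521, -0.036, 1.599, 0.021, 1.021, -0.113], TCP at [0.222, 0.584, 0.231] pointing down, gripper open.
Joint ranges: [-2.91, 2.91], [-0.3, 2.13], [-1.5, 1.42], [0.17, 2.43], [-1.26, 4.41], [0.16, 1.93], [-2.52, 2.52]. Speed limits (rad/s): [1.89, 1.89, 2.39, 2.39, 3.01, 3.01, 3.01].

INTERFACE

Orientations are given as [roll, pitch, yaw] about the fixed x, y, z axes, in that order (R = Rz(yaw) Ry(pitch) Rx(roll)).
In Python, from workcell import bot, grab_frame, ticket gives the robot as it stands.
- The arm moves only by the tool arm_command, never from a script. Its argument "commands" is a list of rows, each a list of 3 entries, a list of its own where there are three numbers: the shift along the world's x, y, z in mm, then the turn about the world's z in rad, then the gripper command: -1 is fully open, 1 is shut, values between are in proportion. In form: [[[tx, ty, tz], roll, fingers], ...]. A call has 1 to 20 rows; each row shifts and turns the commanded pose from where the row before left it; what a row does not reach is not made up. A row lasts 1/10 s, in which the tool goes at most 50 mm and 8.59 degrees, less where a joint would pass 70% of its speed; a pose out of reach is approached as far as the arm can. A call with a gripper value outside its range is refused whole. The fingers move at their own pace and stop on an object; "newtons" is the grip in N (left out, the last holds). Time passes only in rows, so rows that do not move let the fingers close. It gives the time, the measured TCP pose, the force, the opening and the grip force at its end, in the units of the state.
- bot.observe(): the state, without advancing time (a new reading comes with each control period).
- grab_frame(name): name is "side" or "top"; returns a dict with "image" (420x560x3 uint8, red, green, blue), "vertical_fov" (degrees; the focal length in pixels is half the picture's height over the tangent of half this angle, whatever the lens; pixels are square), "cx", "cy" (the principal point, pixels), "R" (3x3) and "t" (3): a world point X has camera coordinates R X + t. Camera axes: x right, y down, z forward; pixel columns grow to the right and rows downward; lengths in m; the calibration is good to about 2 mm. A picture is of the moment at which its call begins. There is no depth.
- ticket.job_done(): hands the job in; it is judged then, once.
The state is a dict: "clock": time; "qpos": joint angles; "qd": joint speeds; "joint_efforts": joint torques, N m; "position": TCP position; "tool_rot": TCP orientation; "force": force on the tool from outside, world axes, zero at the start; "moment": the same for the moment, N m; "grip_width": finger opening in m; "finger_force": force on a finger pad.
Only numpy, scipy, OpenCV 4.12 (cv2) and the standard library are available. Lean on these libraries where they do the work, as an engineer would, in place of code of your own. Each camera call takes 0.05 s, during which the arm holds its last target. There are 200 camera calls.

## Working session

There is one attempt and no reset: what is moved stays moved. The work goes in short steps, Python scripts to look and compute and a tool call to move; the robot and the scene stay as the last step left them, time stands still between calls to the robot, and variables do not carry over. Pictures are saved under pics/ and viewed, at most 10 in all, crops included, and the job is handed in when it is done.

Besides the shell and the picture viewer there is one more tool, called after "Emit:" as a command line: name --argument value ..., lists and objects as JSON in quotes. arm_command: Moves the arm, as the interface text tells. Its arguments: {"type":"object","properties":{"commands":{"type":"array"},"newtons":{"type":"number"}},"required":["commands"]}

```bash
mkdir -p pics; ls; cat > h.py <<'E'
import numpy as np, cv2
from workcell import bot, grab_frame, ticket
def cam(n):
    d=grab_frame(n); d['R']=np.array(d['R']); d['t']=np.array(d['t']); d['f']=d['image'].shape[0]/2/np.tan(np.radians(d['vertical_fov'])/2); return d
def ray(d,uv,z):
    v=d['R'].T@np.array([(uv[0]-d['cx'])/d['f'],(uv[1]-d['cy'])/d['f'],1]); c=-d['R'].T@d['t']
    return c+v*(z-c[2])/v[2]
def proj(d,X):
    p=d['R']@np.array(X)+d['t']; return p[:2]/p[2]*d['f']+[d['cx'],d['cy']]
def save(d,n): cv2.imwrite('pics/'+n,d['image'][:,:,::-1])
E
python3 - <<'E'
from h import *
ims=[]
for n in("top","side"):
    d=cam(n); save(d,n+'0.png'); print(n,d['f'],d['cx'],d['cy'],-d['R'].T@d['t'],d['R'][2])
print(bot.observe(),bot.pinch_z)
E
```

```text
pics
top 528.3560802331655 278.8563965027608 208.8781189424977 [ 0.39506309 -0.01766139  0.93652971] [ 0.17746152  0.00987403 -0.9840782 ]
side 525.5053593377124 276.74601200378316 212.1508783191312 [0.26772495 0.59306906 0.75400612] [ 0.28712867 -0.63586588 -0.71640192]
{'clock': 0.1, 'qpos': array([-1.27820514,  0.52194838, -0.03632862,  1.5999046 ,  0.02121569,
        1.0211246 , -0.11281021]), 'qd': array([-0.00065152, -0.00058934, -0.0002824 , -0.0006634 ,  0.00068799,
       -0.00089055,  0.00021798]), 'joint_efforts': array([ 2.53686245e-03, -9.28493357e+01,  1.98342942e+00, -3.70525968e+01,
        1.80049095e-02,  5.56178871e-03, -8.88974500e-05]), 'position': array([0.22173575, 0.58403837, 0.23080366]), 'tool_rot': array([-3.14059657e+00,  8.23663025e-05,  2.77878872e+00]), 'force': array([-0.31458562,  0.35770883,  0.03066143]), 'moment': array([ 0.01123297,  0.06898743, -0.01768706]), 'finger_force': 0.0, 'grip_width': 0.08534558001962611} 0.0187
```

View pics/top0.png

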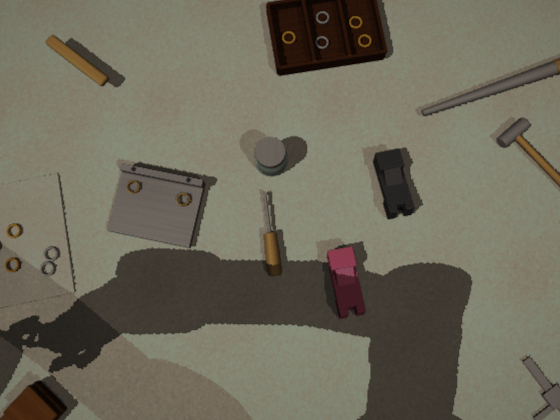

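View pics/side0.png

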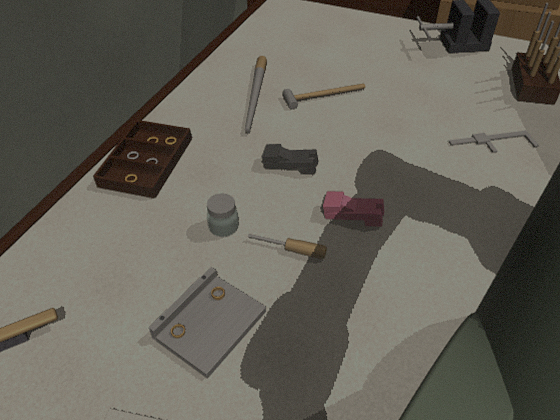

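Candidates for the rest are the dark grey stepped block at top (395,183) / side (290,159), and the pink look-alike at top (345,282) / side (353,208). I choose the grey one. The plate is at top (157,205). I'll check the choice in one close crop.

```bash
python3 - <<'E'
from h import *
a=cv2.imread('pics/top0.png');b=cv2.imread('pics/side0.png')
g=lambda im:(np.clip((im/255.)**0.55,0,1)*255).astype(np.uint8)
c1=cv2.resize(g(a)[140:225,360:425],None,fx=4.6,fy=4.6,interpolation=cv2.INTER_CUBIC)
c2=cv2.resize(g(b)[135:185,255:325],(480,343),interpolation=cv2.INTER_CUBIC)
o=np.zeros((391,790,3),np.uint8);o[:c1.shape[0],:c1.shape[1]]=c1;o[:343,305:785]=c2
cv2.imwrite('pics/crop1.png',o)
hsv=cv2.cvtColor(a,cv2.COLOR_BGR2HSV)
for p in[(395,183),(390,158),(157,215),(150,240),(240,180),(345,270),(380,205),(412,150)]:print(p,a[p[1],p[0]],hsv[p[1],p[0]])
E
```

```text
(395, 183) [45 46 49] [ 8 21 49]
(390, 158) [34 34 37] [ 0 21 37]
(157, 215) [ 93 101 107] [ 17  33 107]
(150, 240) [ 96 111 112] [ 28  36 112]
(240, 180) [118 137 135] [ 33  35 137]
(345, 270) [ 90  71 136] [171 122 136]
(380, 205) [ 97 113 124] [ 18  56 124]
(412, 150) [113 131 134] [ 26  40 134]
```

View pics/crop1.png

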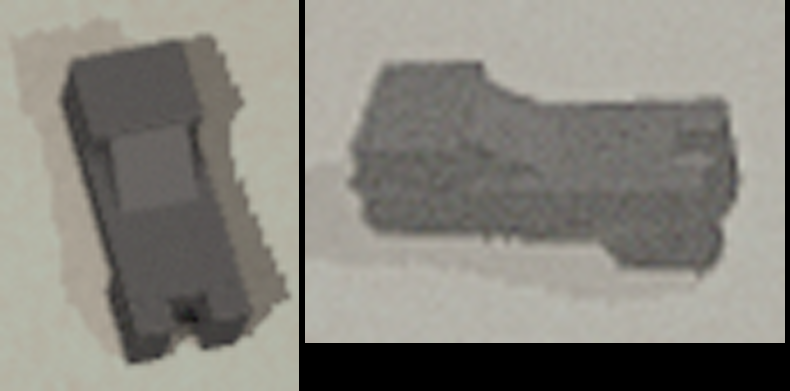

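The crop confirms the grey block is the rest: notch (nose) toward the robot at top ≈(402,213), heel away at ≈(390,155), leaning. Next I'll work out the poses.

```bash
cat > pose.py <<'E'
from h import *
from scipy.optimize import least_squares
def fit(d,pts,uv,tilt=.205,z0=-.0045,p0=(.6,0,0)):
    c,s=np.cos(tilt),np.sin(tilt)
    def W(p,P): 
        x,y,z=np.array(P)/1000.; u=x*c+z*s; h=z0-x*s+z*c
        return [p[0]+u*np.cos(p[2])-y*np.sin(p[2]),p[1]+u*np.sin(p[2])+y*np.cos(p[2]),h]
    r=least_squares(lambda p:np.concatenate([proj(d,W(p,P))-q for P,q in zip(pts,uv)]),p0)
    return r.x,r.fun.reshape(-1,2)
E
python3 - <<'E'
from pose import *
d=cam('top'); s=cam('side')
cr=lambda x,y:np.array([360+(x+.5)/4.6-.5,140+(y+.5)/4.6-.5])
p,res=fit(d,[(55,22,52),(55,-22,52),(20,22,52),(20,-22,52),(-55,-22,34),(-55,22,34)],[cr(70,62),cr(185,40),cr(86,140),cr(199,122),cr(247,315),cr(130,333)],p0=(.6,-.2,.2))
print('rest top',p,res.round(1).tolist())
sc=lambda x,y:np.array([255+(x-305+.5)*70/480-.5,135+(y+.5)*50/343-.5])
p2,res=fit(s,[(55,22,52),(20,22,52),(55,-22,52)],[sc(355,150),sc(470,152),sc(385,64)],p0=p)
print('rest side',p2,res.round(1).tolist())
# plate
for dd,seed in((d,(157,215)),(s,(215,325))):
    im=cv2.GaussianBlur(dd['image'],(3,3),0).astype(float)
    g=im[:,:,0]; print([im[seed[1]+k,seed[0]].round().tolist() for k in(-10,0,10)])
im=d['image']; m=((im.max(2)<122)).astype(np.uint8)
m[:,:100]=0;m[:,212:]=0;m[:163]=0;m[249:]=0
m=cv2.morphologyEx(m,cv2.MORPH_OPEN,np.ones((5,5)))
n,l,st,c=cv2.connectedComponentsWithStats(m); k=1+st[1:,4].argmax(); print(st[k])
cn=max(cv2.findContours((l==k).astype(np.uint8),0,2)[0],key=cv2.contourArea)
print(cv2.boxPoints(cv2.minAreaRect(cn)),cv2.approxPolyDP(cn,4,True)[:,0].tolist())
o=cv2.resize(im[155:260,90:225,::-1],None,fx=5,fy=5,interpolation=cv2.INTER_CUBIC)
cv2.imwrite('pics/plate.png',o)
E
```

```text
rest top [ 0.59727863 -0.21003743  0.16154114] [[-0.4, -0.8], [-1.0, -0.2], [0.7, -0.2], [1.0, -0.5], [-0.3, 0.7], [0.0, 1.1]]
rest side [ 0.59246932 -0.21881227  0.22499456] [[0.4, 0.4], [-0.6, -0.6], [0.2, 0.2]]
[[105.0, 98.0, 91.0], [109.0, 102.0, 94.0], [109.0, 102.0, 94.0]]
[[109.0, 105.0, 99.0], [112.0, 107.0, 103.0], [112.0, 108.0, 103.0]]
[ 107  163  105   85 6814]
[[105.139114 230.99431 ]
 [120.41618  157.15508 ]
 [213.00456  176.3113  ]
 [197.7275   250.15053 ]] [[120, 163], [107, 230], [195, 246], [211, 176]]
```

View pics/plate.png

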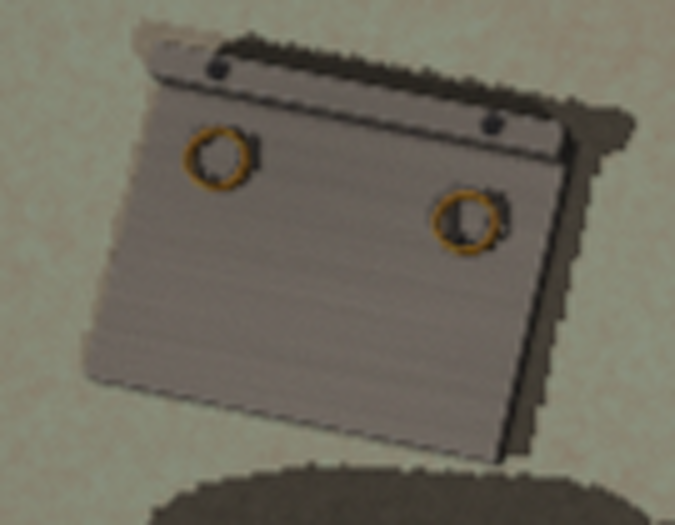

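The crop shows the plate's front edge from (107,229) to (189,247), with the rings at (133,186) and (183,199), both well back from the edge.

```bash
python3 - <<'E'
from pose import *
d=cam('top')
cr=lambda x,y:(90+(x+.5)/5-.5,155+(y+.5)/5-.5)
L=ray(d,cr(86,374),.016);R=ray(d,cr(498,461),.016)
v=L-R; n=np.linalg.norm(v); yaw=np.arctan2(-v[0],v[1]); mid=(L+R)/2
ex=np.array([np.cos(yaw),np.sin(yaw),0]);ey=np.array([-ex[1],ex[0],0])
print('L R',L,R,n,'yaw',yaw,'mid',mid)
for q in(cr(218,158),cr(467,222),cr(565,160)):
    P=ray(d,q,.02)-mid; print(P@ex,P@ey)
# target rest origin: foot inner face 7mm ahead of edge
print('level rest origin',mid+ex*(-.008+.022))
for dd,uv in((d,(270,146)),):print('jar',ray(d,(270,156),.065))
p=np.array([.5965,-.212,.175]);u=np.array([np.cos(p[2]),np.sin(p[2])])
for x,z in((12,39),):print('grip xy',p[:2]+u*(x*.979+z*.2036)/1000)
s=cam('side')
print('side L,R proj',proj(s,L),proj(s,R))
b=bot.observe();print(b['position'],b['clock'])
E
```

```text
L R [0.52745997 0.29554081 0.016     ] [0.49523762 0.14915978 0.016     ] 0.1498855759717461 yaw -0.2166709901343478 mid [0.5113488 0.2223503 0.016    ]
0.08451046215681424 0.047729585322448566
0.08009575916835018 -0.04488876263261746
0.10910245128487568 -0.07374103152081753
level rest origin [0.52502146 0.21934058 0.016     ]
jar [0.64411935 0.00543018 0.065     ]
grip xy [ 0.61588769 -0.20857209]
side L,R proj [203.00119255 374.92645247] [263.14236221 307.06837745]
[0.22182172 0.58421162 0.23108936] 0.3
```

Emit:
arm_command --commands '[[[20,-40,0],0.027,-1],[[20,-40,0],0.027,-1],[[20,-40,0],0.027,-1],[[20,-40,0],0.027,-1],[[20,-40,0],0.027,-1],[[20,-40,0],0.027,-1],[[20,-40,0],0.027,-1],[[20,-40,0],0.027,-1],[[20,-40,0],0.027,-1],[[20,-40,0],0.027,-1],[[20,-40,0],0.027,-1],[[20,-40,0],0.027,-1],[[20,-40,0],0.027,-1],[[20,-40,0],0.027,-1],[[20,-40,0],0.027,-1],[[20,-40,0],0.027,-1],[[20,-40,0],0.027,-1],[[20,-40,0],0.027,-1],[[20,-40,0],0.027,-1],[[10,-20,0],0.027,-1]]' --newtons 40

```text
clock: 2.3
position: [0.6123, -0.1997, 0.231]
tool_rot: [-3.14, -0.0, -2.966]
force: [-1.3, 1.1, -0.1]
grip_width: 0.0854
finger_force: 0.0
```

Emit:
arm_command --commands '[[[4,-9,-40],0,-1],[[0,0,-40],0,-1],[[0,0,-40],0,-1],[[0,0,-20],0,-1],[[0,0,0],0,-1],[[0,0,0],0,-1]]'

```text
clock: 2.9
position: [0.6161, -0.2048, 0.0919]
tool_rot: [-3.141, 0.0, -2.965]
force: [-0.1, 0.4, 0.1]
grip_width: 0.0854
finger_force: 0.0
```

```bash
python3 - <<'E'
from h import *
a=cam('top')['image'];b=cam('side')['image']
g=lambda im:(np.clip((im/255.)**0.55,0,1)*255).astype(np.uint8)[:,:,::-1]
o=np.hstack([cv2.resize(g(a)[110:250,330:465],(395,410)),cv2.resize(g(b)[60:200,225:360],(395,410))])
cv2.imwrite('pics/over.png',o);print(bot.observe()['position'],bot.observe()['qpos'])
E
```

```text
[ 0.6166975  -0.20499806  0.09299226] [ 0.16683992  0.72378876  0.09709597  1.64115524 -0.09139464  0.77878361
  2.05259494]
```

View pics/over.png

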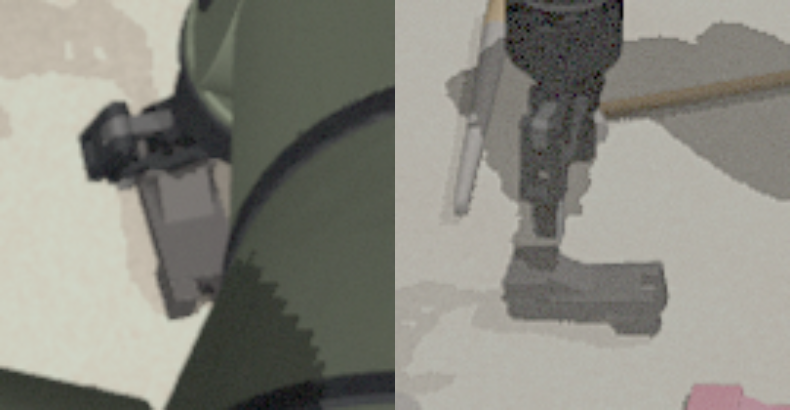

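The open fingers straddle the heel/ramp region (top crop, fingers at ~(110,140)). I'll go down and grip.

Emit:
arm_command --commands '[[[0,-4,-25],0,-1],[[0,0,-25],0,-1],[[0,0,-20],0,-1],[[0,0,-10],0,-1],[[0,0,0],0,-1],[[0,0,0],0,-0.3],[[0,0,0],0,-0.1],[[0,0,0],0,0.2],[[0,0,0],0,1],[[0,0,0],0,1],[[0,0,0],0,1],[[0,0,0],0,1]]' --newtons 40

```text
clock: 4.2
position: [0.6164, -0.2089, 0.0125]
tool_rot: [-3.141, 0.001, -2.965]
force: [-2.4, 0.3, 9.6]
grip_width: 0.0432
finger_force: 39.2
```

Emit:
arm_command --commands '[[[0,0,10],0,1],[[0,0,25],0,1],[[0,0,35],0,1],[[0,0,40],0,1],[[0,0,0],0,1],[[0,0,0],0,1]]'

```text
clock: 4.8
position: [0.6161, -0.2086, 0.1223]
tool_rot: [-3.141, 0.001, -2.964]
force: [1.1, -0.0, -5.4]
grip_width: 0.043
finger_force: 42.5
```

```bash
python3 - <<'E'
from h import *
a=cam('top')['image'];b=cam('side')['image']
g=lambda im:(np.clip((im/255.)**0.55,0,1)*255).astype(np.uint8)[:,:,::-1]
o=np.hstack([cv2.resize(g(a)[110:250,330:465],(395,410)),cv2.resize(g(b)[60:200,225:360],(395,410))])
cv2.imwrite('pics/lift.png',o);o=bot.observe();print(o['position'],o['force'],o['grip_width'],o['moment'])
E
```

```text
[ 0.61513902 -0.2083773   0.12036722] [-0.41486175 -0.3807927  -4.88952913] 0.043055054588946 [-0.0216048  -0.03598948  0.06726311]
```

View pics/lift.png

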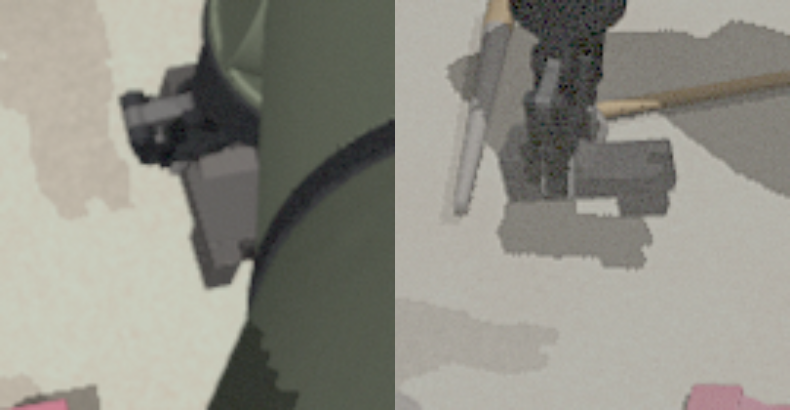

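Held firmly, still nose-up about as before. I'll carry it over at this height (underside ≈108 mm) to the plate.

Emit:
arm_command --commands '[[[-6,15,0],-0.015,1],[[-6,30,0],-0.03,1],[[-6,35,0],-0.03,1],[[-6,35,0],-0.03,1],[[-6,35,0],-0.03,1],[[-6,35,0],-0.03,1],[[-6,35,0],-0.03,1],[[-6,35,0],-0.03,1],[[-6,35,0],-0.03,1],[[-6,35,0],-0.03,1],[[-6,35,0],-0.03,1],[[-6,35,0],-0.03,1],[[-6,20,0],-0.03,1],[[0,10,0],-0.018,1],[[0,0,-20],0,1],[[0,0,-20],0,1],[[0,0,-15],0,1],[[0,0,0],0,1],[[0,0,0],0,1]]'

```text
clock: 6.8
position: [0.538, 0.2158, 0.0662]
tool_rot: [-3.141, -0.0, 2.925]
force: [0.2, 0.6, -3.4]
grip_width: 0.043
finger_force: 42.3
```

```bash
python3 - <<'E'
from h import *
a=cam('top');b=cam('side')
g=lambda im:(np.clip((im/255.)**0.55,0,1)*255).astype(np.uint8)[:,:,::-1]
o=np.hstack([cv2.resize(g(a['image'])[160:300,80:215],(395,410)),cv2.resize(g(b['image'])[230:400,150:314],(395,410))])
cv2.imwrite('pics/atplate.png',o);o=bot.observe();print(o['position'],o['tool_rot'],o['force'],o['grip_width'],o['moment'])
E
```

```text
[0.53836698 0.2161872  0.06702481] [3.14109050e+00 7.99372919e-04 2.92532830e+00] [-0.46742751 -0.10504853 -4.79707775] 0.04292309144917513 [ 0.00348193 -0.09593209 -0.01156149]
```

View pics/atplate.png

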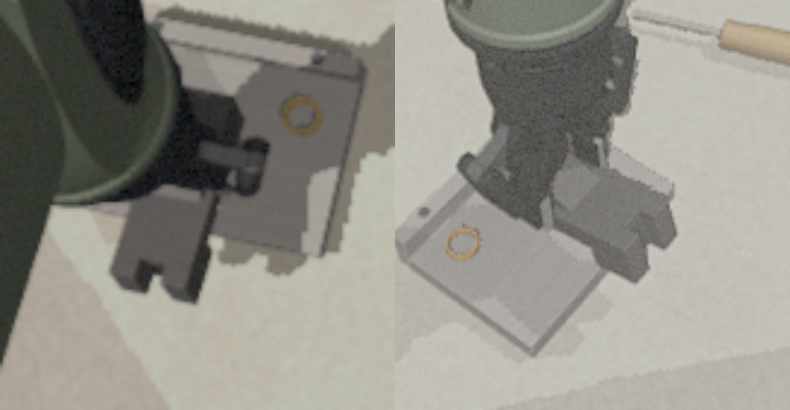

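```bash
python3 - <<'E'
from pose import *
a=cam('top');b=cam('side')
cr=lambda x,y:np.array([80+x/2.926,160+y/2.929])
sc=lambda x,y:np.array([150+x/2.409,230+y/2.412])
ex=np.array([np.cos(.2167),-np.sin(.2167),0]);ey=np.array([-ex[1],ex[0],0]);mid=np.array([.5113,.2224,0]);T=bot.observe()['position']
for h in(.0945,.085):
  for q in(cr(112,271),cr(194,292)):
    P=ray(a,q,h); print('top',h,P.round(4),'rel tcp',((P-T)@ex*1000).round(1),((P-T)@ey*1000).round(1))
  for q in(sc(677,210),sc(625,243)):   # nose front top corners far / near
    P=ray(b,q,h); print('side',h,P.round(4),'rel tcp',((P-T)@ex*1000).round(1),((P-T)@ey*1000).round(1))
E
```

```text
top 0.0945 [0.4786 0.2485 0.0945] rel tcp -65.2 18.6
top 0.0945 [0.4667 0.2031 0.0945] rel tcp -67.0 -28.4
side 0.0945 [0.2385 0.1144 0.0945] rel tcp -270.9 -164.1
side 0.0945 [0.2618 0.1495 0.0945] rel tcp -255.6 -124.8
top 0.085 [0.4795 0.2515 0.085 ] rel tcp -64.9 21.7
top 0.085 [0.4675 0.2056 0.085 ] rel tcp -66.8 -25.8
side 0.085 [0.238  0.1075 0.085 ] rel tcp -269.8 -170.9
side 0.085 [0.2617 0.1431 0.085 ] rel tcp -254.3 -131.0
```

The hold is as estimated (nose tip about 66 mm ahead of the TCP, squared to within 2°). I'll lower until the heel touches, then ease it down with a light grip so it levels.

Emit:
arm_command --commands '[[[0,0,-15],0,1],[[0,0,-12],0,1],[[0,0,-6],0,1],[[0,0,-3],0,1],[[0,0,-2],0,1],[[0,0,0],0,1],[[0,0,0],0,1]]'

```text
clock: 7.7
position: [0.538, 0.2163, 0.0285]
tool_rot: [3.141, 0.0, 2.926]
force: [-0.8, -0.0, -4.1]
grip_width: 0.043
finger_force: 42.7
```

Emit:
arm_command --commands '[[[0,0,-1],0,1],[[0,0,-1],0,1],[[0,0,-1],0,1],[[0,0,-1],0,1],[[0,0,0],0,1]]' --newtons 20

```text
clock: 8.2
position: [0.5379, 0.2169, 0.025]
tool_rot: [3.141, 0.0, 2.926]
force: [-6.4, 1.5, 11.4]
grip_width: 0.0427
finger_force: 46.2
```

Emit:
arm_command --commands '[[[0,0,-1],0,1],[[0,0,-1],0,1],[[0,0,0],0,1],[[0,0,0],0,1]]' --newtons 20

```text
clock: 8.6
position: [0.5379, 0.217, 0.0231]
tool_rot: [3.14, 0.0, 2.926]
force: [-6.1, 2.0, 10.8]
grip_width: 0.043
finger_force: 47.5
```

Emit:
arm_command --commands '[[[0,0,-1],0,1],[[0,0,-1],0,1],[[0,0,0],0,1],[[0,0,-1],0,1],[[0,0,0],0,1],[[0,0,0],0,1]]'

```text
clock: 9.2
position: [0.5377, 0.217, 0.02]
tool_rot: [3.141, -0.0, 2.926]
force: [-7.1, 1.8, 11.4]
grip_width: 0.0432
finger_force: 49.4
```

```bash
python3 - <<'E'
from h import *
b=cam('side')
g=lambda im:(np.clip((im/255.)**0.55,0,1)*255).astype(np.uint8)[:,:,::-1]
cv2.imwrite('pics/down.png',cv2.resize(g(b['image'])[270:390,190:330],(700,600),interpolation=cv2.INTER_CUBIC))
E
```

```text
(no output)
```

View pics/down.png

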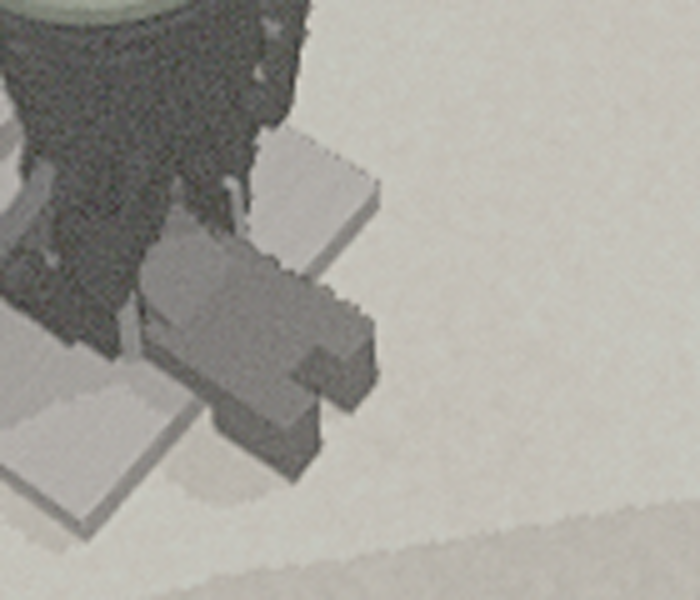

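Foot is in front of the edge and almost down. A little more.

Emit:
arm_command --commands '[[[0,0,-1],0,1],[[0,0,0],0,1],[[0,0,-1],0,1],[[0,0,0],0,1],[[0,0,0],0,1]]'

```text
clock: 9.75
position: [0.5377, 0.2171, 0.0195]
tool_rot: [3.14, -0.0, 2.926]
force: [-17.3, -1.6, 44.4]
grip_width: 0.0429
finger_force: 53.4
```

```bash
python3 - <<'E'
from h import *
b=cam('side')
ex=np.array([np.cos(.2167),-np.sin(.2167),0]);ey=np.array([-ex[1],ex[0],0]);mid=np.array([.5113,.2224,0])
for n,z,q in(('bottom near nose corner',0,(292,482)),('top near nose corner',.034,(292,427)),('bottom near inner foot corner',0,(215,425)),('top far nose',.034,(374,325))):
    P=ray(b,(190+q[0]/5,270+q[1]/5),z)-mid; print(n,P@ex*1000,P@ey*1000)
g=lambda im:(np.clip((im/255.)**0.55,0,1)*255).astype(np.uint8)[:,:,::-1]
cv2.imwrite('pics/down2.png',cv2.resize(g(b['image'])[270:390,190:330],(700,600),interpolation=cv2.INTER_CUBIC))
E
```

```text
bottom near nose corner -40.86345645495037 17.54768269419704
top near nose corner -42.12582177342534 16.547779009308833
bottom near inner foot corner -8.90865747301061 16.488143121904756
top far nose -41.05228221869638 -25.97255560392276
```

Force jump to 44 N: foot and heel are both seated, inner face ≈8–9 mm in front of the edge. I'll relieve the force, open and rise.

Emit:
arm_command --commands '[[[0,0,1],0,1],[[0,0,0.5],0,1],[[0,0,0],0,0.2],[[0,0,0],0,-0.1],[[0,0,0],0,-0.4],[[0,0,0],0,-0.7],[[0,0,0],0,-0.7],[[0,0,0],0,-0.7],[[0,0,15],0,-0.7],[[0,0,30],0,-0.7],[[0,0,30],0,-0.7],[[0,0,30],0,-0.7],[[0,0,0],0,-0.7],[[0,0,0],0,-0.7],[[0,0,0],0,-0.7]]'

```text
clock: 11.3
position: [0.5374, 0.2162, 0.1235]
tool_rot: [-3.141, -0.001, 2.926]
force: [0.8, 0.3, -0.4]
grip_width: 0.072
finger_force: 0.0
```

```bash
python3 - <<'E'
from h import *
b=cam('side');a=cam('top')
g=lambda im:(np.clip((im/255.)**0.55,0,1)*255).astype(np.uint8)[:,:,::-1]
o=np.hstack([cv2.resize(g(b['image'])[270:390,190:330],(480,410),interpolation=cv2.INTER_CUBIC),cv2.resize(g(a['image'])[170:290,100:190],(308,410),interpolation=cv2.INTER_CUBIC)])
cv2.imwrite('pics/rel.png',o);print(bot.observe()['position'])
E
```

```text
[0.53742443 0.21609489 0.12310512]
```

View pics/rel.png

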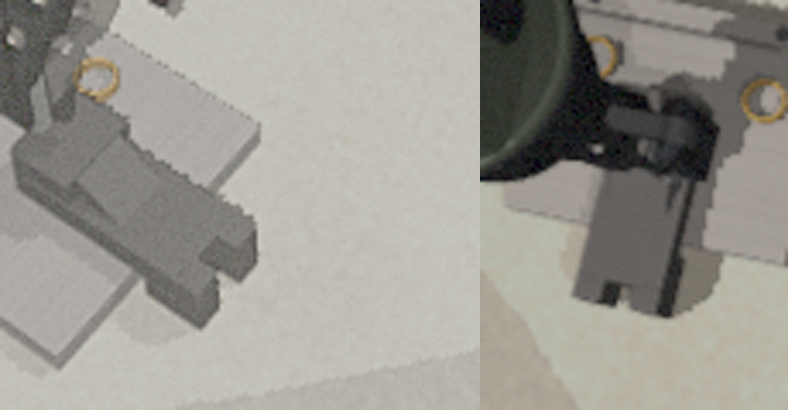

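It sits level and square: the side view shows the foot down and the upper edges parallel to the plate. Now shut the fingers and move above the nose.

Emit:
arm_command --commands '[[[-15,2,0],0,1],[[-15,2,0],0,1],[[-15,2,0],0,1],[[0,0,-20],0,1],[[0,0,-25],0,1],[[0,0,-20],0,1],[[0,0,-10],0,1],[[0,0,-5],0,1],[[0,0,-4],0,1],[[0,0,-2],0,1],[[0,0,0],0,1],[[0,0,0],0,1]]'

```text
clock: 12.6
position: [0.4931, 0.2224, 0.0383]
tool_rot: [3.141, 0.001, 2.926]
force: [1.4, 0.2, 0.3]
grip_width: 0.0001
finger_force: 0.0
```

Emit:
arm_command --commands '[[[0,0,-1],0,1],[[0,0,-1],0,1],[[0,0,-1],0,1],[[0,0,-0.5],0,1],[[0,0,-0.5],0,1],[[0,0,0],0,1]]'

```text
clock: 13.2
position: [0.4928, 0.2223, 0.0341]
tool_rot: [3.141, -0.0, 2.926]
force: [-2.1, -0.5, 8.7]
grip_width: 0.0
finger_force: 4.3
```

Contact exactly at 34 mm with 8.7 N, so it is level. Hold, then go to the heel.

Emit:
arm_command --commands '[[[0,0,0],0,1],[[0,0,0],0,1],[[0,0,0],0,1],[[0,0,0],0,1],[[0,0,10],0,1],[[0,0,30],0,1],[[0,0,0],0,1],[[22,-5,0],0,1],[[22,-5,0],0,1],[[23,-5,0],0,1],[[0,0,0],0,1],[[0,0,-10],0,1],[[0,0,-6],0,1],[[0,0,-2],0,1],[[0,0,0],0,1],[[0,0,0],0,1]]'

```text
clock: 14.8
position: [0.5597, 0.2075, 0.0559]
tool_rot: [-3.142, -0.0, 2.926]
force: [0.3, -0.6, -0.1]
grip_width: -0.0005
finger_force: 0.0
```

Emit:
arm_command --commands '[[[0,0,-1],0,1],[[0,0,-1],0,1],[[0,0,-1],0,1],[[0,0,-0.5],0,1],[[0,0,0],0,1]]'

```text
clock: 15.3
position: [0.5598, 0.2073, 0.0522]
tool_rot: [-3.142, -0.0, 2.926]
force: [-0.5, 0.7, -0.1]
grip_width: -0.0002
finger_force: 0.0
```

Emit:
arm_command --commands '[[[0,0,-0.5],0,1],[[0,0,-0.3],0,1],[[0,0,0],0,1],[[0,0,0],0,1]]'

```text
clock: 15.7
position: [0.5599, 0.2073, 0.0521]
tool_rot: [3.141, 0.0, 2.926]
force: [-3.4, -1.3, 11.3]
grip_width: -0.0001
finger_force: 5.9
```

Heel presses solidly at 52 mm with 11 N. Hold, then retreat.

Emit:
arm_command --commands '[[[0,0,0],0,1],[[0,0,0],0,1],[[0,0,0],0,1],[[0,0,0],0,1],[[0,0,5],0,1],[[0,0,30],0,1],[[0,0,40],0,1],[[0,0,40],0,1],[[0,0,0],0,1],[[-40,0,0],0,1],[[0,40,0],0,1],[[0,40,0],0,1],[[0,40,0],0,1],[[0,0,0],0,1],[[0,0,0],0,1]]'

```text
clock: 17.2
position: [0.5194, 0.3279, 0.1661]
tool_rot: [-3.141, -0.0, 2.927]
force: [0.0, -2.2, -0.1]
grip_width: 0.0002
finger_force: 0.0
```

```bash
python3 - <<'E'
from h import *
b=cam('side')
g=lambda im:(np.clip((im/255.)**0.55,0,1)*255).astype(np.uint8)[:,:,::-1]
cv2.imwrite('pics/end.png',cv2.resize(g(b['image'])[180:400,140:340],(540,594)))
E
```

```text
(no output)
```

View pics/end.png

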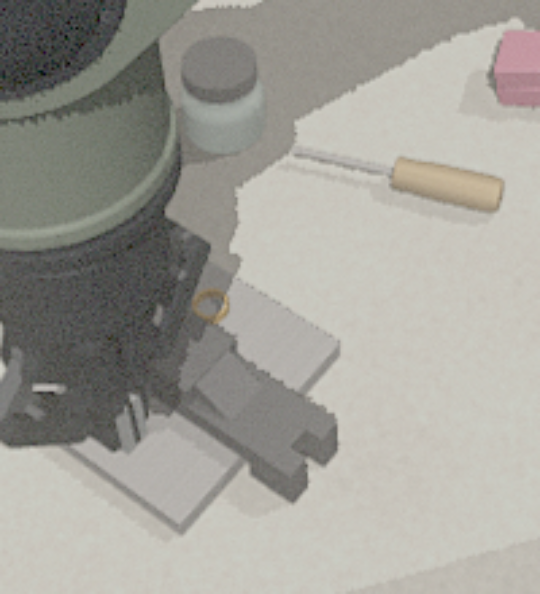

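The rest sits level and square at the edge, notch at (305,450); the jar, the graver and the visible ring look undisturbed.

```bash
python3 -c "
from workcell import ticket
print(ticket.job_done())"
```

```text
the job is handed in; nothing more can be done
None
```

The filing rest is set down level and square at the plate's front edge; the nose (8.7 N) and heel (11 N) presses showed no rocking, and I handed the job in at about 17 s with no verdict shown.

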